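Sort weld-bench offcuts and put the dial gauge in its case

ROBOT

A 6-joint arm with a two-finger parallel gripper is mounted at the origin on the work surface. World frame = base frame: x ahead of the robot, y to its left, z up, the work surface at z = 0. Lengths are in m, angles in rad, forces in N, time in s.
With the tool pointing down it reaches from about 0.225 to 0.875 m from the base axis. Payload 3.4 kg.
Tool frame: the origin (TCP) lies midway between the tips of the shut fingers; the grasp point (between the pads) lies 19 mm behind it; x points along the fingers, y is the direction in which the jaws open and shut, and the axes are right-handed (so a half turn about x gives the same grasp; the last joint's range is limited). The gripper opens to 85 mm and grips with 20 to 120 N. Pads are 22 mm wide; open, the fingers measure 114 mm over their backs; the gripper's body (76 mm by 85 mm) begins 54 mm behind the grasp point. The pads swing forward as they close: fully open they stand 13 mm farther back than shut.
Start: joints at [-0.121, 0.276, 1.505, -0, 1.361, -0.121], TCP at [0.575, -0, 0.231] pointing down, gripper open.
Joint ranges: [-2.89, 2.89], [-0.75, 2.08], [0.22, 2.7], [-1.18, 4.32], [0.11, 2.71], [-2.7, 2.7]. Speed limits (rad/s): [2.57, 2.57, 3.14, 3.14, 3.14, 3.14].

INTERFACE

Orientations are given as a unit quaternion [w, x, y, z].
In Python, from rig import manip, get_image, get_calibration, ticket gives the robot as it stands. The module is installed in compiled form; this text tells all that it offers.
- The arm moves only by the tool arm_command, never from a script. Its argument "series" is text: rows parted by semicolons, each of 7 numbers parted by spaces: the shift along the tool's x, y, z in units of 0.1 m (1.0 is 0.1 m), then the turn, a rotation vector about the tool's x, y, z in units of pi rad (1.0 is pi rad), then the opening, from -1 (shut) to 1 (fully open), so that 0 is half open. In form: tx ty tz rx ry rz claw; .... A call has 1 to 12 rows; each row shifts and turns the commanded pose from where the row before left it, along the tool's axes as they then stand; what a row does not reach is not made up. A row lasts 1/12 s, in which the tool goes at most 41.7 mm and 7.16 degrees, less where a joint would pass 70% of its speed; a pose out of reach is approached as far as the arm can. A call with a number of a shift or a turn outside -1 to 1 is refused whole. A call with a gripper value outside its range is refused whole. The fingers move at their own pace and stop on an object; "squeeze" is the grip in N (left out, the last holds). Time passes only in rows, so rows that do not move let the fingers close. It gives the time, the measured TCP pose, the force and the opening at its end, in the units of the state.
- manip.get_state(): the state, without advancing time (a new reading comes with each control period).
- get_image(name): name is "scene" or "side" or "wrist"; returns the picture (420x560x3 uint8, red, green, blue); there is no depth.
- get_calibration(name): a dict with "fx", "fy", "cx", "cy" (pixels), "cam_to_world" (4x4, takes a point from camera to world coordinates); the wrist camera has in their place "tool_from_camera" (4x4, takes a point from camera to tool coordinates, whose origin is the TCP and whose axes are the tool frame's). Camera axes: x right, y down, z forward; pixel columns grow to the right and rows downward; lengths in m; the calibration is good to about 2 mm. A picture is of the moment at which its call begins: read the wrist's pose just before it. get_calibration takes no time and is no camera call.
- ticket.sign_off(): hands the job in, once; it reports no verdict.
The state is a dict: "clock": time; "qpos": joint angles; "qd": joint speeds; "effort": joint torques, N m; "position": TCP position; "ee_rot": TCP orientation; "contact_force": force on the tool from outside, world axes, zero at the start; "moment": the same for the moment, N m; "width": finger opening in m.
Only numpy, scipy, OpenCV 4.12 (cv2) and the standard library are available. Lean on these libraries where they do the work, as an engineer would, in place of code of your own. Each camera call takes 0.05 s, during which the arm holds its last target. There are 200 camera calls.

TASK

Clear the weld bench: put the two steel pieces (square tube and welded T coupon) in the blue tray and the two copper pieces (bar and pipe coupling) in the red tray, each standing on the tray's own floor the same way up as it is now, not on top of or leaning on another. Press the dial gauge, base down, fully home into the slot of the yellow case insert, keeping it upright all the time. Let go of everything, and leave the paste tin and the red magnet alone.

Things in the scene. Friction and masses are not known exactly. Their poses are not given: they have to be found in the camera images.
- steel_tube: bright steel square-tube offcut lying on the bench, 60 long (its x) x 25 wide (its y) x 25 high, hollow along x. Origin: centre of its underside; z up. About 0.11 kg.
- steel_coupon: dark steel welded T coupon: base plate 60 (x) x 36 (y) x 8 thick, with an upright plate along the middle, 60 (x) x 8 thick (y), its top 38 above the underside, and silvery weld beads in the two corners. Grip it by the upright plate. Origin: centre of its underside; z up. About 0.24 kg.
- copper_bar: solid copper bar, 60 long (x) x 24 wide (y) x 20 high. Origin: centre of its underside; z up. About 0.26 kg.
- copper_coupling: short copper pipe coupling standing on end, 32 outside diameter, 25 bore, 34 high. Origin: centre of its underside; z (its axis) up. About 0.09 kg.
- gauge: dial depth gauge standing upright: silver base bar 76 long (x) x 24 wide (y) x 14 high, a short stem, and on it a black round dial housing, 40 diameter and 16 thick (axis along y, white faces), its centre 40 and its top 60 above the underside. Grip the housing across its 16 thickness (along y). Origin: centre of the underside of the base; z up. About 0.18 kg.
- steel_tray: the blue tray, for steel: fixed open sheet-metal tray, outside 130 (its x) x 170 (its y) x 25 high, walls and floor 4 thick (floor top 4 above its origin). Origin: centre of its underside, on the bench; z up.
- copper_tray: the red tray, for copper: fixed open sheet-metal tray, outside 130 (its x) x 170 (its y) x 25 high, walls and floor 4 thick (floor top 4 above its origin). Origin: centre of its underside, on the bench; z up.
- gauge_case: fixed black case, rigid yellow insert, 130 (x) x 170 (y) x 22 high; origin centre of underside, z up. Central slot 81 (x) x 29 (y), floor at z 6, with a 45-degree bevel round its mouth (93 x 41 at z 22). A sprung nub amid each long wall grips the gauge's base: its weight rests on the nubs 8 above the slot floor; push with 5 to 15 N until it stands on the floor. Gauge x lies along case x, either way round.
- paste_tin: bystander: white round tin with a green lid, 68 diameter x 55 high; origin at the centre of its underside.
- magnet: bystander: flat red welding magnet, 85 x 60 x 14, origin at the centre of its underside.

How it is judged:
By the outcome, as a careful person would: the job done as asked, in the order asked, and still so for the second after the job is handed in, with the robot touching nothing.
It also fails if it takes over 136 s, if anything falls off the work surface, if the arm or the gripper's body presses on something with over 40 N, if the wrist force passes 120 N, or if a joint passes its speed limit or range.

## Working session

There is one attempt and no reset: what is moved stays moved. The work goes in short steps, Python scripts to look and compute and a tool call to move; the robot and the scene stay as the last step left them, time stands still between calls to the robot, and variables do not carry over. Pictures are saved under pics/ and viewed, about 12 in all and at most 16, crops included, and the job is handed in when it is done.

Besides the shell and the picture viewer there is one more tool, called after ">>>" by a JSON object that holds its "op" and its "data". arm_command: Moves the arm, as the interface text tells. Shifts and turns lie within -1 to 1; 1 stands for 0.1 m of shift or pi rad of turn. Its arguments: {"type":"object","properties":{"series":{"type":"string"},"squeeze":{"type":"number"}},"required":["series"]}

```bash
ls; mkdir -p pics
python3 - <<'E'
from rig import manip,get_image,get_calibration
import cv2,numpy as np
np.set_printoptions(precision=4,suppress=True)
print(manip.get_state())
for n in ["scene","side","wrist"]:
    im=get_image(n); cv2.imwrite(f"pics/{n}0.png",im[:,:,::-1]); print(n,get_calibration(n))
E
```

```text
pics
{'clock': 0.0, 'qpos': array([-0.121 ,  0.2766,  1.5061,  0.    ,  1.3607, -0.121 ]), 'qd': array([ 0.0002,  0.0005,  0.0003, -0.0001, -0.0003,  0.0005]), 'effort': array([  0.0006, -41.6768, -24.5809,  -0.0002,   0.0111,   0.    ]), 'position': array([0.5745, 0.    , 0.2304]), 'ee_rot': array([ 0.4995,  0.4996,  0.5005, -0.5004]), 'contact_force': array([-0.5683, -0.2711,  0.2423]), 'moment': array([-0.042 , -0.0175, -0.0133]), 'width': 0.08535228362340057}
scene {'fx': 411.05404007653783, 'fy': 411.05404007653783, 'cx': 279.5604029781769, 'cy': 212.53350418160068, 'cam_to_world': array([[ 0.5645,  0.4771, -0.6736,  1.3108],
       [ 0.8254, -0.3171,  0.467 , -0.5581],
       [ 0.0092, -0.8196, -0.5728,  0.7342],
       [ 0.    ,  0.    ,  0.    ,  1.    ]])}
side {'fx': 436.64955094350665, 'fy': 436.64955094350665, 'cx': 285.03687503147387, 'cy': 210.85311610995032, 'cam_to_world': array([[ 0.8137, -0.4409,  0.3789,  0.0786],
       [-0.5813, -0.629 ,  0.5163, -0.5829],
       [ 0.0107, -0.6403, -0.768 ,  0.8901],
       [ 0.    ,  0.    ,  0.    ,  1.    ]])}
wrist {'fx': 336.34437674759295, 'fy': 336.34437674759295, 'cx': 280.81354414068807, 'cy': 212.01600345070565, 'tool_from_camera': array([[-0.0002, -0.3026,  0.9531, -0.1429],
       [ 1.    , -0.0009, -0.0001,  0.0001],
       [ 0.0009,  0.9531,  0.3026, -0.0776],
       [ 0.    ,  0.    ,  0.    ,  1.    ]])}
```

View pics/scene0.png

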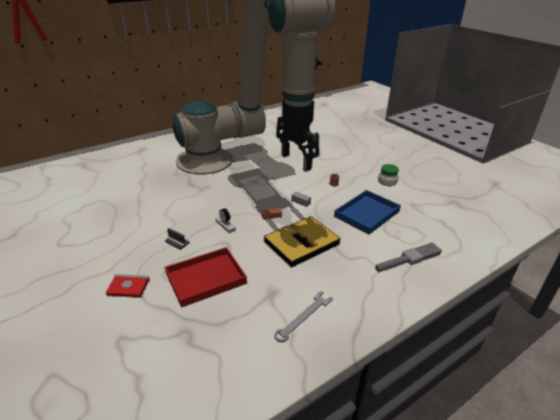

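View pics/side0.png

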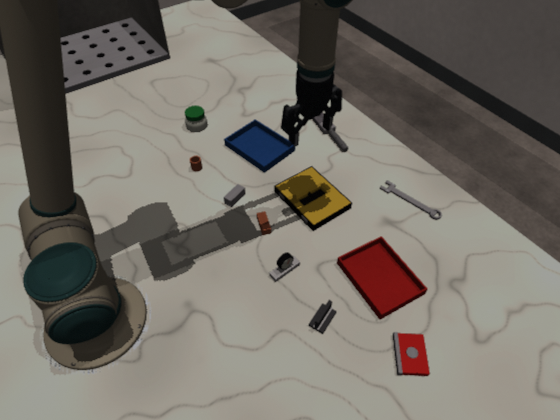

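Scene picture: T coupon (177,239), gauge (226,218), copper bar (271,213), tube (301,199), coupling (334,180), tin (388,175), red tray (205,276), yellow case (302,240), blue tray (367,211), magnet (128,286). The side view agrees: coupon (322,316), gauge (285,266), bar (264,223), tube (234,195), coupling (196,163).

```bash
cat > h.py <<'E'
import numpy as np,cv2
from scipy.spatial.transform import Rotation as R
from rig import manip,get_image,get_calibration
np.set_printoptions(precision=4,suppress=True)
def pose(s=None):
    s=s or manip.get_state(); q=s["ee_rot"]; T=np.eye(4)
    T[:3,:3]=R.from_quat([q[1],q[2],q[3],q[0]]).as_matrix(); T[:3,3]=s["position"]; return T
def cam(n,T=None):
    c=get_calibration(n)
    M=c["cam_to_world"] if n!="wrist" else (pose() if T is None else T)@c["tool_from_camera"]
    return c,M
def cast(n,px,z,T=None):
    c,M=cam(n,T); px=np.atleast_2d(np.asarray(px,float))
    d=np.c_[(px[:,0]-c["cx"])/c["fx"],(px[:,1]-c["cy"])/c["fy"],np.ones(len(px))]@M[:3,:3].T
    o=M[:3,3]; return o+d*((z-o[2])/d[:,2])[:,None]
def proj(n,P,T=None):
    c,M=cam(n,T); p=(np.atleast_2d(P)-M[:3,3])@M[:3,:3]
    return np.c_[p[:,0]/p[:,2]*c["fx"]+c["cx"],p[:,1]/p[:,2]*c["fy"]+c["cy"]]
def rect(P):
    (c,(w,h),a)=cv2.minAreaRect((P[:,:2]*1000).astype(np.float32))
    if w<h: w,h,a=h,w,a+90
    return np.array([c[0],c[1],w,h,(a+90)%180-90])   # mm, long-axis angle deg
def masks(im):
    hsv=cv2.cvtColor(im,cv2.COLOR_RGB2HSV); H,S,V=cv2.split(hsv)
    return dict(blue=(H>100)&(H<130)&(S>130),red=((H<4)|(H>174))&(S>190)&(V>60),yellow=(H>18)&(H<32)&(S>150),copper=(H>3)&(H<14)&(S>110))
def blobs(m,amin):
    cs,_=cv2.findContours(m.astype(np.uint8),cv2.RETR_EXTERNAL,cv2.CHAIN_APPROX_NONE)
    return [c[:,0,:] for c in cs if cv2.contourArea(c)>amin]
def go(p,yaw=None,axis=None):
    """shift (units 0.1 m, tool axes) and turn (units pi) to a TCP at p, pointing down, tool y at yaw deg (mod 180)"""
    T=pose(); y=np.deg2rad(yaw) if yaw is not None else np.arctan2(T[1,1],T[0,1])
    best=None
    for k in (0,np.pi):
        Y=np.array([np.cos(y+k),np.sin(y+k),0]);X=np.array([0,0,-1.]);G=np.c_[X,Y,np.cross(X,Y)]
        r=R.from_matrix(T[:3,:3].T@G).as_rotvec()/np.pi
        if best is None or np.linalg.norm(r)<np.linalg.norm(best): best=r
    print("shift",T[:3,:3].T@(np.array(p)-T[:3,3])*10,"turn",best)
E
python3 - <<'E'
from h import *
for n in ["scene","side"]:
    im=cv2.imread(f"pics/{n}0.png")[:,:,::-1].copy()
    for k,m in masks(im).items():
        for b in blobs(m,60):
            z=dict(blue=.025,red=.025,yellow=.022,copper=.02)[k]
            print(n,k,b.mean(0),len(b),rect(cast(n,b,z)))
P={"scene":[(177,239),(226,218),(271,213),(301,199),(334,180),(388,175)],"side":[(322,316),(285,266),(264,223),(234,195),(196,163),(196,120)]}
for n in P: print(n,cast(n,P[n],.015)[:,:2])
E
```

```text
scene blue [366.763  211.1407] 135 [614.6636 249.8329 184.5886 135.2903 -79.2526]
scene blue [403.2285  30.6677] 337 [-1380.9827  2569.717   3590.8274  1019.4217   -56.4879]
scene red [126.9787 286.4468] 94 [ 528.441  -456.0507   80.6982   55.8496   52.1187]
scene red [204.3651 276.418 ] 189 [ 596.1362 -283.2234  165.0206  140.2112   84.1795]
scene red [32.4118 18.8118] 85 [-3445.7412  -108.8373  2196.8167    52.8898    -3.448 ]
scene red [15.5556 20.5333] 90 [-3463.3352  -223.9611  2244.0024    44.8737    -5.9692]
scene yellow [301.3826 238.7315] 149 [608.1086   4.1749 169.5903 131.2063 -89.0143]
scene copper [271.1915 212.9149] 47 [458.5343   2.4777  58.5614  43.7763  70.5997]
scene copper [24.8451 22.262 ] 355 [-3431.9717  -162.1536  2389.6672   243.5347    -4.6269]
side blue [259.0265 144.6159] 151 [592.5115 252.0723 182.4826 144.1892 -78.1824]
side red [412.904 354.104] 125 [ 499.1301 -457.66     82.678    50.3538   51.7455]
side red [381.2103 275.3385] 195 [ 577.8763 -281.4929  167.9383  127.8439   84.1472]
side yellow [312.0688 195.5563] 160 [599.9382   5.4608 171.1708 129.1702 -88.6874]
side copper [263.4107 222.9643] 56 [440.8964   1.7313  69.873   24.7111  69.2221]
side copper [195.5641 162.8974] 39 [401.9073 292.9198  59.5596  28.6463  66.3784]
scene [[ 0.413  -0.2824]
 [ 0.3998 -0.1212]
 [ 0.4526  0.0052]
 [ 0.4405  0.1284]
 [ 0.4072  0.2956]
 [ 0.486   0.4779]]
side [[ 0.4031 -0.2831]
 [ 0.4117 -0.1325]
 [ 0.443   0.0033]
 [ 0.4303  0.1292]
 [ 0.4052  0.2968]
 [ 0.4972  0.469 ]]
```

View pics/wrist0.png

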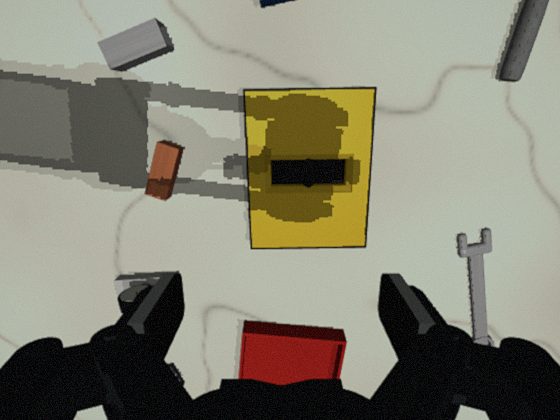

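Wrist picture: tube at about (137,45), bar (165,170), case (310,168) with its slot at (308,172), and the fingers along the bottom. I'll move so the camera is over tube and bar.

>>> {"op": "arm_command", "data": {"series": "0.06 -0.27 -0.1 0 0 0 1;0.06 -0.27 -0.1 0 0 0 1;0.06 -0.27 -0.1 0 0 0 1;0.06 -0.27 -0.1 0 0 0 1;0.06 -0.27 -0.1 0 0 0 1;0 0 0 0 0 0 1;0 0 0 0 0 0 1;0 0 0 0 0 0 1", "squeeze": 40}}

```text
clock: 0.82
position: [0.4409, 0.0499, 0.2017]
ee_rot: [0.501, 0.5, 0.499, -0.5]
contact_force: [0.5, -0.8, -0.1]
width: 0.0854
```

```bash
cat >> h.py <<'E'
def snap(tag):
    T=pose(); im=get_image("wrist"); cv2.imwrite(f"pics/{tag}.png",im[:,:,::-1]); np.save(f"pics/{tag}.npy",T); return im,T
def crop(tag,x0,y0,x1,y1,f):
    im=cv2.imread(f"pics/{tag}.png")[y0:y1,x0:x1]; cv2.imwrite(f"pics/{tag}_c.png",cv2.resize(im,None,fx=f,fy=f,interpolation=cv2.INTER_CUBIC))
E
python3 - <<'E'
from h import *
im,T=snap("w1"); print(T[:3,3])
T0=pose(); T0[:3,3]=[.5745,0,.2304]
w=cv2.imread("pics/wrist0.png")[:,:,::-1].copy()
for b in blobs(masks(w)["yellow"],500): print("case w0",rect(cast("wrist",b,.022,T0)))
E
```

```text
[0.4409 0.0499 0.2017]
case w0 [604.3973   8.5478 168.7617 128.8587 -89.0304]
```

View pics/w1.png

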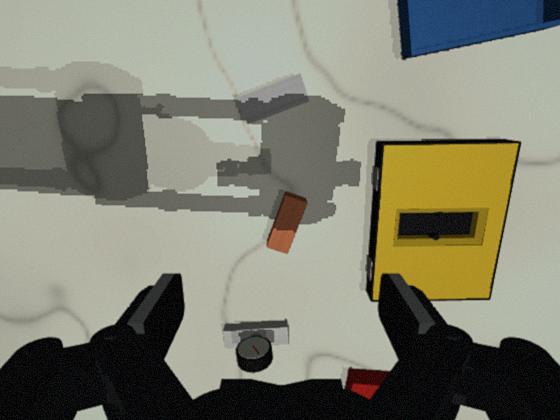

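Tube (272,97), bar (287,222), case (445,220), slot (437,223) and gauge (255,342) are all visible. I'll enlarge the three pieces in one montage.

Run:
```python
import cv2,numpy as np
im=cv2.imread("pics/w1.png")
def c(x,y): return cv2.resize(im[y:y+75,x:x+90],None,fx=4,fy=4,interpolation=cv2.INTER_CUBIC)
m=np.vstack([np.hstack([c(230,62),c(245,185)]),np.hstack([c(212,312),c(395,190)])])
for i in range(0,720,40): cv2.line(m,(i,0),(i,4),(0,0,255),1)
cv2.imwrite("pics/m1.png",m)
```

```text
(no output)
```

View pics/m1.png

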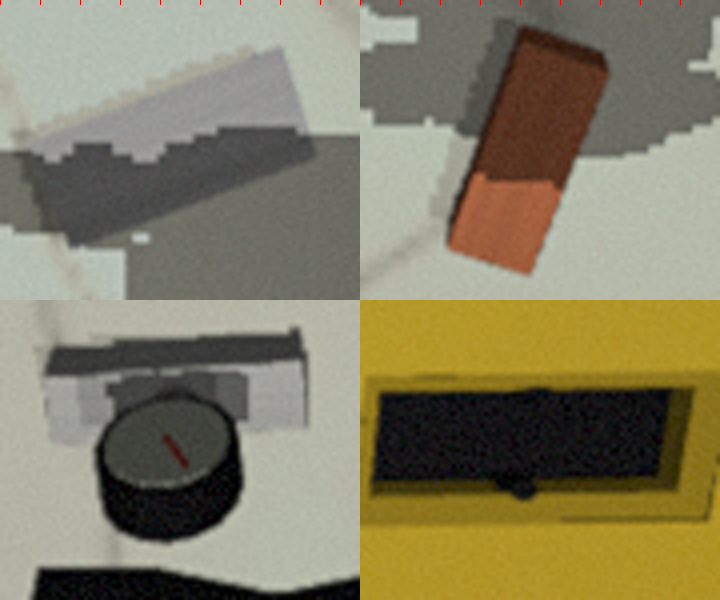

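Montage: tube top corners (crop) (37,136),(282,47),(315,157),(73,247). Bar top corners (517,40),(606,72),(530,275),(447,245). Gauge base top front edge (45,375)–(303,360), bottom edge (50,440)–(305,427).

Run:
```python
from h import *
T=np.load("pics/w1.npy")
def q(c,ox,oy,x,y,z):
    c=(np.array(c,float)-[ox,oy])/4+[x,y]; P=cast("wrist",c,z,T); return P
for nm,P in dict(tube=q([(37,136),(282,47),(315,157),(73,247)],0,0,230,62,.025),bar=q([(517,40),(606,72),(530,275),(447,245)],360,0,245,185,.02),gauge=q([(45,375),(303,360),(305,427),(50,440)],0,300,212,312,.014)).items():
    print(nm,P[:,:2].mean(0),rect(P))
im=cv2.imread("pics/w1.png")[:,:,::-1].copy()
for b in blobs(masks(im)["yellow"],500): print("case",rect(cast("wrist",b,.022,T)))
s=q([(378,392),(672,388),(658,476),(372,484)],360,300,395,190,.01); print(s[:,:2])
go([.433,.127,.14],22-90)
```

```text
tube [0.4352 0.1328] [435.0482 132.5499  58.5659  25.2286  18.7953]
bar [0.4467 0.0102] [446.5303  10.1506  59.4522  23.8491  71.3484]
gauge [ 0.4121 -0.1311] [ 411.9622 -130.9932   76.071    23.2294    3.3654]
case [603.5617   8.7586 169.2783 129.2323 -89.1069]
[[ 0.5654  0.0199]
 [ 0.6421  0.0209]
 [ 0.6427 -0.0037]
 [ 0.5665 -0.0059]]
shift [ 0.6172 -0.0851 -0.7728] turn [ 0.3777 -0.0003 -0.0006]
```

>>> {"op": "arm_command", "data": {"series": "0 -0.03 -0.415 0 0 0 1;0 -0.03 -0.415 0 0 0 1;0.14 0 0 0.0389 0 0 1;0.14 0 0 0.0389 0 0 1;0.14 0 0 0.0389 0 0 1;0.14 0 0 0.0389 0 0 1;0.14 0 0 0.0389 0 0 1;0.14 0 0 0.0389 0 0 1;0.14 0 0 0.0389 0 0 1;0.14 0 0 0.0389 0 0 1;0.14 0 0 0.0389 0 0 1;0.14 0 0 0.0389 0 0 1"}}

```text
clock: 1.87
position: [0.436, 0.1329, 0.0606]
ee_rot: [0.12, 0.697, 0.12, -0.696]
contact_force: [-0.2, 0.2, -0.5]
width: 0.0857
```

Run:
```python
from h import *
go([.435,.133,.004],-70)
```

```text
shift [ 0.5663 -0.0047  0.0096] turn [-0.0022 -0.0004 -0.0001]
```

>>> {"op": "arm_command", "data": {"series": "0.2 0 0.01 0 0 0 1;0.2 0 0 0 0 0 1;0.166 0 0 0 0 0 1;0 0 0 0 0 0 -1;0 0 0 0 0 0 -1;0 0 0 0 0 0 -1;0 0 0 0 0 0 -1;0 0 0 0 0 0 -1;0 0 0 0 0 0 -1;0 0 0 0 0 0 -1;0 0 0 0 0 0 -1", "squeeze": 40}}

```text
clock: 2.78
position: [0.4344, 0.1328, 0.0058]
ee_rot: [0.123, 0.697, 0.123, -0.695]
contact_force: [0.3, -0.6, 5.8]
width: 0.0239
```

Run:
```python
from h import *
print(manip.get_state()["width"],pose()[:3,3])
for n in ["scene","side"]:
    im=cv2.imread(f"pics/{n}0.png")[:,:,::-1].copy()
    for k in("blue","red"):
        for b in blobs(masks(im)[k],300):
            if b[:,1].min()>60:
                ap=cv2.approxPolyDP(cv2.convexHull(b.astype(np.int32)),4,True)[:,0]
                print(n,k,ap.tolist(),cast(n,ap,.025)[:,:2].tolist())
```

```text
0.02388295356978292 [0.4344 0.1328 0.0058]
scene blue [[398, 205], [369, 232], [336, 216], [336, 210], [366, 191]] [[0.6467924751090868, 0.3498733503627861], [0.6962628033783385, 0.1767449209738038], [0.5848269127446166, 0.15022739086240722], [0.5607774106371459, 0.17098157566364747], [0.5317228049726003, 0.3248433158755134]]
scene red [[146, 279], [139, 295], [107, 292], [115, 278]] [[0.5298952853522969, -0.41030218224850235], [0.5722888904265048, -0.4419895576191885], [0.5212443160728578, -0.5009167318419212], [0.4845922955579872, -0.471697283366677]]
scene red [[225, 249], [244, 282], [182, 304], [167, 268]] [[0.5363194144486553, -0.19689373990430026], [0.6715478951067356, -0.2174117805869928], [0.6539254405515317, -0.37024080850143914], [0.5210074477393192, -0.35310103174034335]]
side blue [[254, 121], [293, 144], [292, 151], [264, 171], [225, 142]] [[0.6378242571748604, 0.35010342887662416], [0.6743283133891705, 0.19460702906263194], [0.6539532609458747, 0.17171083449723246], [0.5414653908311732, 0.1501276913691194], [0.5141005975390606, 0.31694727131587175]]
side red [[399, 334], [422, 335], [427, 374], [403, 373]] [[0.5056505664486768, -0.4116919838184989], [0.5434842133351673, -0.4411495140670519], [0.4911429143042709, -0.5033613604689611], [0.45379838560904573, -0.47449041340367093]]
side red [[379, 238], [426, 289], [382, 314], [338, 258]] [[0.6441087097855713, -0.20477176321024848], [0.6322471120003833, -0.370295923166543], [0.5082830849128259, -0.3577599792149851], [0.5236120327982394, -0.19182230731399819]]
```

>>> {"op": "arm_command", "data": {"series": "-0.3 0 0 0 0 0 -1;-0.4 0 0 0 0 0 -1;-0.4 0 0 -0.0375 0 0 -1;-0.4 0 0 -0.0375 0 0 -1;0 0 0 -0.0375 0 0 -1;0 0 0 -0.0375 0 0 -1;0 0 0 -0.0375 0 0 -1;0 0 0 -0.0375 0 0 -1;0 0 0 -0.0375 0 0 -1;0 0 0 -0.0375 0 0 -1;0 0 0 -0.0375 0 0 -1;0 0 0 -0.0375 0 0 -1"}}

```text
clock: 3.78
position: [0.4324, 0.1326, 0.1546]
ee_rot: [-0.49, -0.509, -0.491, 0.51]
contact_force: [-1.4, 0.7, -1.4]
width: 0.0243
```

Run:
```python
from h import *
go([.60,.22,.2],11)
```

```text
shift [-0.4552  1.6411 -0.9371] turn [-0.0732 -0.      0.0002]
```

>>> {"op": "arm_command", "data": {"series": "-0.09 0.328 -0.187 0 0 0 -1;-0.09 0.328 -0.187 0 0 0 -1;-0.09 0.328 -0.187 0 0 0 -1;-0.09 0.328 -0.187 0 0 0 -1;-0.09 0.328 -0.187 0 0 0 -1;0 0 0 -0.037 0 0 -1;0 0 0 -0.037 0 0 -1;0 0 0 0 0 0 -1;0 0 0 0 0 0 -1;0 0 0 0 0 0 -1"}}

```text
clock: 4.62
position: [0.6004, 0.2187, 0.1995]
ee_rot: [0.544, 0.451, 0.544, -0.452]
contact_force: [-0.9, 0.6, -1.5]
width: 0.0241
```

```bash
cat >> h.py <<'E'
def tray(im,T,k):
    for b in blobs(masks(im)[k],2000):
        print(k,b.min(0),b.max(0),rect(cast("wrist",b,.025,T)))
        ap=cv2.approxPolyDP(cv2.convexHull(b.astype(np.int32)),6,True)[:,0]; print(ap.tolist(),(cast("wrist",ap,.025,T)[:,:2]).round(4).tolist())
E
python3 - <<'E'
from h import *
im,T=snap("w2"); print(T[:3,3],manip.get_state()["width"]); tray(im,T,"blue")
E
```

```text
[0.6004 0.2187 0.1995] 0.02375075355539602
blue [217  41] [367 227] [601.945  264.7686 168.8569 129.1015 -79.0346]
[[367, 41], [355, 226], [228, 227], [217, 43]] [[0.6487, 0.3597], [0.6805, 0.1951], [0.5554, 0.1705], [0.5232, 0.3346]]
```

View pics/w2.png

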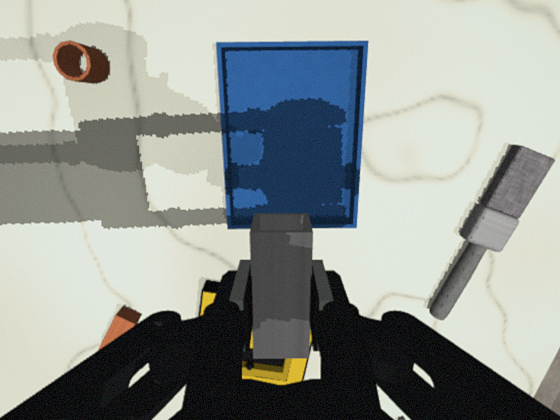

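Blue tray spans (217,41)–(367,227), complete outline. The tube is held straight at (280,290) and the coupling is at (80,62).

Run:
```python
from h import *
go([.5944,.3041,.03],11)
```

```text
shift [ 1.6967  0.0999 -0.851 ] turn [-0.0018  0.      0.0001]
```

>>> {"op": "arm_command", "data": {"series": "0 0.034 -0.284 -0.002 0 0 -1;0 0.033 -0.284 0 0 0 -1;0 0.033 -0.284 0 0 0 -1;0.4 0 0 0 0 0 -1;0.4 0 0 0 0 0 -1;0.35 0 0 0 0 0 -1;0.3 0 0 0 0 0 -1;0.2 0 0 0 0 0 -1;0 0 0 0 0 0 -1;0 0 0 0 0 0 -1"}}

```text
clock: 5.5
position: [0.5938, 0.304, 0.034]
ee_rot: [0.546, 0.449, 0.546, -0.45]
contact_force: [0.2, 0.7, -1.4]
width: 0.0239
```

Run:
```python
from h import *
go([.5944,.3041,.0108],11); print(pose()[:3,3])
```

```text
shift [0.2322 0.0071 0.    ] turn [0.0006 0.0001 0.0007]
[0.5938 0.304  0.034 ]
```

>>> {"op": "arm_command", "data": {"series": "0.1 0.007 0 0 0 0 -1;0.08 0 0 0 0 0 -1;0.03 0 0 0 0 0 -1;0.02 0 0 0 0 0 -1;0 0 0 0 0 0 -1"}}

```text
clock: 5.92
position: [0.5952, 0.3045, 0.0118]
ee_rot: [0.546, 0.449, 0.546, -0.449]
contact_force: [-0.8, 0.4, -0.6]
width: 0.0242
```

>>> {"op": "arm_command", "data": {"series": "0.01 0 0 0 0 0 -1;0 0 0 0 0 0 -0.2;0 0 0 0 0 0 0.1;0 0 0 0 0 0 0.1;0 0 0 0 0 0 0.1;-0.3 0 0 0 0 0 0.1;-0.4 0 0 0 0 0 0.1;-0.4 0 0 0 0 0 0.3;-0.4 0 0 0 0 0 1;-0.4 0 0 0 0 0 1"}}

```text
clock: 6.75
position: [0.5949, 0.3044, 0.2029]
ee_rot: [0.546, 0.449, 0.546, -0.449]
contact_force: [0.2, -0.2, -1.0]
width: 0.0777
```

Run:
```python
from h import *
print(manip.get_state()["width"]);go([.405,-.235,.2],0)
```

```text
0.07772924283430827
shift [ 0.0276 -2.9078  4.9245] turn [ 0.062  -0.     -0.0001]
```

>>> {"op": "arm_command", "data": {"series": "0 -0.1875 0.342 0 0 0 1;0 -0.1875 0.342 0 0 0 1;0 -0.1875 0.342 0 0 0 1;0 -0.1875 0.342 0 0 0 1;0 -0.1875 0.342 0 0 0 1;0 -0.1875 0.342 0 0 0 1;0 -0.1875 0.342 0 0 0 1;0 -0.1875 0.342 0 0 0 1"}}

```text
clock: 7.42
position: [0.5001, 0.0055, 0.2011]
ee_rot: [0.547, 0.449, 0.546, -0.449]
contact_force: [0.7, -0.5, -0.3]
width: 0.0857
```

>>> {"op": "arm_command", "data": {"series": "0 -0.1875 0.342 0 0 0 1;0 -0.1875 0.342 0 0 0 1;0 -0.1875 0.342 0 0 0 1;0 -0.1875 0.342 0 0 0 1;0 -0.1875 0.342 0 0 0 1;0 -0.1875 0.342 0 0 0 1;0 -0.1875 0.342 0 0 0 1;0 -0.1875 0.342 0 0 0 1;0 0 0 0.031 0 0 1;0 0 0 0.031 0 0 1;0 0 0 0 0 0 1;0 0 0 0 0 0 1"}}

```text
clock: 8.42
position: [0.4066, -0.2905, 0.2008]
ee_rot: [0.501, 0.5, 0.5, -0.499]
contact_force: [-0.5, 0.2, 0.1]
width: 0.0854
```

Run:
```python
from h import *
im,T=snap("w3"); print(T[:3,3],manip.get_state()["qd"]); tray(im,T,"red")
c=np.array([proj("wrist",[.405,-.285,.02],T)[0],proj("wrist",[.41,-.131,.014],T)[0]]).astype(int);print(c)
b=cv2.imread("pics/w3.png")
def cr(x,y): 
    x=max(x-45,0);y=max(y-50,0);print(x,y);return cv2.resize(b[y:y+100,x:x+90],None,fx=4,fy=4,interpolation=cv2.INTER_CUBIC)
cv2.imwrite("pics/m3.png",np.hstack([cr(*c[0]),cr(*c[1])]))
```

```text
[ 0.4066 -0.2905  0.2008] [ 0.0104 -0.0015  0.0003 -0.0001 -0.0015  0.008 ]
red [380  77] [558 262] [ 581.3573 -278.5958  168.2976  130.2046   83.9462]
[[416, 77], [558, 93], [501, 262], [380, 250]] [[0.5259, -0.189], [0.6545, -0.2022], [0.6367, -0.3686], [0.5092, -0.3551]]
[[278 182]
 [284   5]]
233 132
239 0
```

View pics/m3.png

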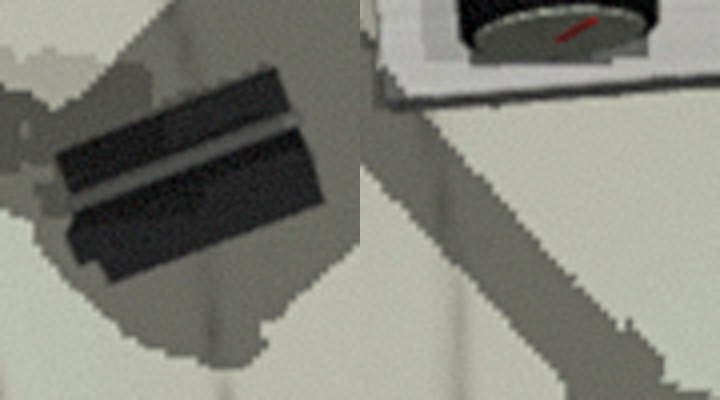

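Crop: T coupon's base corners at (58,152),(275,68),(323,200),(110,282), with the bright strip being a weld bead. The gauge is cut off at the top. Red tray outline is complete.

Run:
```python
from h import *
T=np.load("pics/w3.npy")
c=np.array([(58,152),(275,68),(323,200),(110,282),(70,203),(292,115)],float)/4+[233,132]
P=cast("wrist",c[:4],.006,T); print(P[:,:2].mean(0),rect(P)); B=cast("wrist",c[4:],.010,T); print("bead",B[:,:2].mean(0),np.rad2deg(np.arctan2(*(B[1]-B[0])[[1,0]])))
cc=P[:,:2].mean(0); th=np.deg2rad(21.5); n=np.array([-np.sin(th),np.cos(th)]); print("bead offset",(B[:,:2].mean(0)-cc)@n)
go([cc[0],cc[1],.06],21.5-90)
```

```text
[ 0.4067 -0.2818] [ 406.609  -282.0406   59.1253   36.4632   21.1746]
bead [ 0.4039 -0.2766] 21.877143356913862
bead offset 0.005894557969975424
shift [ 1.4087 -0.0015 -0.0835] turn [ 0.3814 -0.     -0.0001]
```

>>> {"op": "arm_command", "data": {"series": "0 0 -0.0835 0.0382 0 0 1;0.141 0 0 0.0382 0 0 1;0.141 0 0 0.0382 0 0 1;0.141 0 0 0.0382 0 0 1;0.141 0 0 0.0382 0 0 1;0.141 0 0 0.0382 0 0 1;0.141 0 0 0.0382 0 0 1;0.141 0 0 0.0382 0 0 1;0.141 0 0 0.0382 0 0 1;0.141 0 0 0.0382 0 0 1;0.141 0 0 0 0 0 1"}}

```text
clock: 9.38
position: [0.4073, -0.2814, 0.0593]
ee_rot: [0.13, 0.695, 0.13, -0.695]
contact_force: [0.9, -0.4, -0.4]
width: 0.0851
```

Run:
```python
from h import *
print(pose()[:3,3]);go([.4067,-.2818,.0165],-68.7)
```

```text
[ 0.4073 -0.2814  0.0593]
shift [0.4285 0.0009 0.0073] turn [-0.0005 -0.0001 -0.0002]
```

>>> {"op": "arm_command", "data": {"series": "0.2 0 0.005 0 0 0 1;0.15 0 0 0 0 0 1;0.075 0 0 0 0 0 0;0 0 0 0 0 0 -0.6;0 0 0 0 0 0 -1;0 0 0 0 0 0 -1;0 0 0 0 0 0 -1;0 0 0 0 0 0 -1;0 0 0 0 0 0 -1;0 0 0 0 0 0 -1;0 0 0 0 0 0 -1;0 0 0 0 0 0 -1", "squeeze": 60}}

```text
clock: 10.38
position: [0.407, -0.2828, 0.0181]
ee_rot: [0.131, 0.695, 0.13, -0.695]
contact_force: [-0.4, 0.5, 6.4]
width: 0.0066
```

>>> {"op": "arm_command", "data": {"series": "-0.1 0 0 0 0 0 -1;-0.3 0 0 0 0 0 -1;-0.4 0 0 -0.0369 0 0 -1;-0.4 0 0 -0.0369 0 0 -1;-0.3 0 0 -0.0369 0 0 -1;0 0 0 -0.0369 0 0 -1;0 0 0 -0.0369 0 0 -1;0 0 0 -0.0369 0 0 -1;0 0 0 -0.0369 0 0 -1;0 0 0 -0.0369 0 0 -1;0 0 0 -0.0369 0 0 -1;0 0 0 -0.0369 0 0 -1"}}

```text
clock: 11.38
position: [0.4058, -0.2818, 0.1667]
ee_rot: [-0.491, -0.509, -0.492, 0.509]
contact_force: [0.5, 0.2, -1.4]
width: 0.0065
```

Run:
```python
from h import *
print(pose()[:3,3],manip.get_state()["width"]);go([.6096,.2255,.17],11)
```

```text
[ 0.4058 -0.2818  0.1667] 0.006515065304652193
shift [-0.0303  1.8586 -5.1415] turn [-0.0723 -0.0003  0.0003]
```

>>> {"op": "arm_command", "data": {"series": "0 0.1328 -0.3673 0 0 0 -1;0 0.1328 -0.3673 0 0 0 -1;0 0.1328 -0.3673 0 0 0 -1;0 0.1328 -0.3673 0 0 0 -1;0 0.1328 -0.3673 0 0 0 -1;0 0.1328 -0.3673 0 0 0 -1;0 0.1328 -0.3673 0 0 0 -1"}}

```text
clock: 11.97
position: [0.5095, -0.0272, 0.1668]
ee_rot: [-0.489, -0.51, -0.49, 0.51]
contact_force: [-0.1, 0.1, -1.7]
width: 0.0065
```

>>> {"op": "arm_command", "data": {"series": "0 0.1328 -0.3673 0 0 0 -1;0 0.1328 -0.3673 0 0 0 -1;0 0.1328 -0.3673 0 0 0 -1;0 0.1328 -0.3673 0 0 0 -1;0 0.1328 -0.3673 0 0 0 -1;0 0.1328 -0.3673 0 0 0 -1;0 0.1328 -0.3673 0 0 0 -1;0 0 0 -0.036 0 0 -1;0 0 0 -0.036 0 0 -1;0 0 0 0 0 0 -1;0 0 0 0 0 0 -1"}}

```text
clock: 12.88
position: [0.6125, 0.2239, 0.1664]
ee_rot: [0.543, 0.452, 0.544, -0.453]
contact_force: [-0.2, -0.4, -1.4]
width: 0.0066
```

Run:
```python
from h import *
im,T=snap("w4"); print(T[:3,3],manip.get_state()["width"]); go([.6096,.2255,.045],11)
```

```text
[0.6125 0.2239 0.1664] 0.006557320719821138
shift [ 1.2165 -0.025  -0.0244] turn [-0.003   0.0001  0.0004]
```

View pics/w4.png

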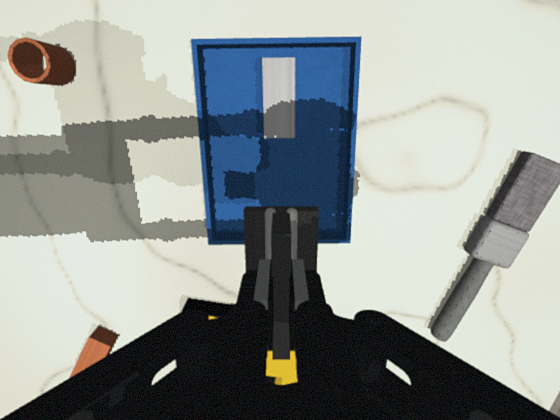

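The tube stands flat in the blue tray at (279,97), parallel to its walls. The coupon is held level at (281,240), ready to go down below it.

>>> {"op": "arm_command", "data": {"series": "0.3 -0.012 -0.012 -0.003 0 0 -1;0.4 -0.012 -0.012 0 0 0 -1;0.3 0 0 0 0 0 -1;0.2 0 0 0 0 0 -1;0.1 0 0 0 0 0 -1;0.07 0 0 0 0 0 -1;0.04 0 0 0 0 0 -1;0.01 0 0 0 0 0 -1;0 0 0 0 0 0 -1"}}

```text
clock: 13.68
position: [0.6113, 0.226, 0.0264]
ee_rot: [0.547, 0.45, 0.546, -0.449]
contact_force: [-0.0, -0.4, -2.0]
width: 0.0067
```

>>> {"op": "arm_command", "data": {"series": "0.02 0 0 0 0 0 -1;0.01 0 0 0 0 0 -1;0 0 0 0 0 0 -1"}}

```text
clock: 13.93
position: [0.6106, 0.226, 0.0228]
ee_rot: [0.546, 0.449, 0.546, -0.449]
contact_force: [-0.0, 0.1, -2.3]
width: 0.007
```

>>> {"op": "arm_command", "data": {"series": "0.01 0 0 0 0 0 -1;0.005 0 0 0 0 0 -1;0 0 0 0 0 0 -1"}}

```text
clock: 14.18
position: [0.6107, 0.226, 0.0221]
ee_rot: [0.547, 0.449, 0.546, -0.449]
contact_force: [-2.1, -1.1, 4.2]
width: 0.0065
```

>>> {"op": "arm_command", "data": {"series": "0 0 0 0 0 0 -0.5;0 0 0 0 0 0 0;0 0 0 0 0 0 0;0 0 0 0 0 0 0;-0.2 0 0 0 0 0 0;-0.4 0 0 0 0 0 0.2;-0.4 0 0 0 0 0 1;-0.4 0 0 0 0 0 1"}}

```text
clock: 14.85
position: [0.6098, 0.2257, 0.1616]
ee_rot: [0.546, 0.449, 0.547, -0.449]
contact_force: [0.8, 0.0, -0.7]
width: 0.0735
```

Run:
```python
from h import *
print(pose()[:3,3],manip.get_state()["width"]); go([.4466,.0101,.15],-18.6)
```

```text
[0.6098 0.2257 0.1616] 0.0735475167013789
shift [ 0.1193 -2.0183  1.7998] turn [0.1653 0.0002 0.0005]
```

>>> {"op": "arm_command", "data": {"series": "0.017 -0.2883 0.2571 0 0 0 1;0.017 -0.2883 0.2571 0 0 0 1;0.017 -0.2883 0.2571 0 0 0 1;0.017 -0.2883 0.2571 0 0 0 1;0.017 -0.2883 0.2571 0 0 0 1;0.017 -0.2883 0.2571 0 0 0 1;0.017 -0.2883 0.2571 0 0 0 1;0.15 0 0 0.033 0 0 1;0.15 0 0 0.033 0 0 1;0.2 0 0 0.033 0 0 1;0.2 0 0 0.033 0 0 1;0.2 0 0 0.033 0 0 1"}}

```text
clock: 15.85
position: [0.4474, 0.01, 0.0583]
ee_rot: [0.412, 0.576, 0.411, -0.575]
contact_force: [0.1, -0.2, -0.6]
width: 0.0853
```

Run:
```python
from h import *
print(pose()[:3,3]); go([.4466,.0101,.005],-18.6)
```

```text
[0.4474 0.01   0.0583]
shift [ 0.533  -0.0083  0.0017] turn [-0.0015 -0.0001 -0.0004]
```

>>> {"op": "arm_command", "data": {"series": "0.2 -0.008 0 0 0 0 1;0.2 0 0 0 0 0 1;0.13 0 0 0 0 0 0;0 0 0 0 0 0 -1;0 0 0 0 0 0 -1;0 0 0 0 0 0 -1;0 0 0 0 0 0 -1;0 0 0 0 0 0 -1;0 0 0 0 0 0 -1;0 0 0 0 0 0 -1;0 0 0 0 0 0 -1", "squeeze": 60}}

```text
clock: 16.77
position: [0.4476, 0.0104, 0.007]
ee_rot: [0.414, 0.575, 0.412, -0.573]
contact_force: [-0.1, 1.2, 6.4]
width: 0.0225
```

Run:
```python
from h import *
a=np.deg2rad(83.95); u=np.array([np.cos(a),np.sin(a)])*.04; c=np.array([.5814,-.2786]); print(c+u,c-u)
go([*(c+u),.15],-6.05)
```

```text
[ 0.5856 -0.2388] [ 0.5772 -0.3184]
shift [-1.4245  2.1056  1.9227] turn [-0.0694 -0.0001 -0.001 ]
```

>>> {"op": "arm_command", "data": {"series": "-0.2 0 0 0 0 0 -1;-0.4 0 0 0 0 0 -1;-0.4 0 0 0 0 0 -1;-0.4 0.263 0.2403 0 0 0 -1;0 0.263 0.2403 0 0 0 -1;0 0.263 0.2403 0 0 0 -1;0 0.263 0.2403 0 0 0 -1;0 0.263 0.2403 0 0 0 -1;0 0.263 0.2403 0 0 0 -1;0 0.263 0.2403 0 0 0 -1;0 0.263 0.2403 0 0 0 -1;0 0 0 -0.035 0 0 -1"}}

```text
clock: 17.77
position: [0.5847, -0.2389, 0.1365]
ee_rot: [0.446, 0.551, 0.441, -0.551]
contact_force: [1.9, 0.3, -2.7]
width: 0.0224
```

>>> {"op": "arm_command", "data": {"series": "0 0 0 -0.035 0 0 -1;0 0 0 0 0 0 -1;0 0 0 0 0 0 -1"}}

```text
clock: 18.02
position: [0.5803, -0.2315, 0.1364]
ee_rot: [-0.472, -0.526, -0.473, 0.526]
contact_force: [0.6, 0.2, -2.1]
width: 0.0222
```

Run:
```python
from h import *
im,T=snap("w5");print(pose()[:3,3],manip.get_state()["width"]);tray(im,T,"red")
go([.5856,-.2388,.04],-6.05)
```

```text
[ 0.5804 -0.2313  0.1366] 0.022130400110510536
red [205 156] [374 316] [ 583.8759 -260.9126  140.2015  128.6404   83.9065]
[[374, 160], [361, 316], [215, 300], [206, 160]] [[0.6543, -0.2011], [0.6397, -0.3374], [0.5147, -0.3078], [0.5281, -0.1875]]
shift [0.9657 0.0609 0.0694] turn [-0.0001 -0.0001  0.0003]
```

>>> {"op": "arm_command", "data": {"series": "0.2 0.03 0.035 0 0 0 -1;0.3 0.03 0.035 0 0 0 -1;0.3 0 0 0 0 0 -1;0.2 0 0 0 0 0 -1;0.12 0 0 0 0 0 -1;0.08 0 0 0 0 0 -1;0.03 0 0 0 0 0 -1;0.01 0 0 0 0 0 -1;0 0 0 0 0 0 -1"}}

```text
clock: 18.82
position: [0.5868, -0.2394, 0.0137]
ee_rot: [0.474, 0.525, 0.473, -0.525]
contact_force: [0.2, -0.2, -2.3]
width: 0.0226
```

>>> {"op": "arm_command", "data": {"series": "0.015 0 0 0 0 0 -1;0.01 0 0 0 0 0 -1;0 0 0 0 0 0 -1"}}

```text
clock: 19.07
position: [0.5865, -0.2395, 0.0111]
ee_rot: [0.474, 0.525, 0.473, -0.525]
contact_force: [0.3, -0.2, -1.7]
width: 0.0224
```

>>> {"op": "arm_command", "data": {"series": "0.01 0 0 0 0 0 -1;0 0 0 0 0 0 -1;0 0 0 0 0 0 -0.2;0 0 0 0 0 0 0.1;0 0 0 0 0 0 0.1;0 0 0 0 0 0 0.1;-0.2 0 0 0 0 0 0.1;-0.4 0 0 0 0 0 0.3;-0.4 0 0 0 0 0 1;-0.4 0 0 0 0 0 1;-0.4 0 0 0 0 0 1"}}

```text
clock: 19.98
position: [0.5858, -0.2392, 0.1912]
ee_rot: [-0.473, -0.525, -0.473, 0.525]
contact_force: [0.4, -1.0, -0.2]
width: 0.0855
```

Run:
```python
from h import *
print(pose()[:3,3],manip.get_state()["width"]); go([.41,.25,.2],-6.05)
```

```text
[ 0.5858 -0.2392  0.1912] 0.08546953905497118
shift [-0.0875 -2.2555 -4.6835] turn [ 0.0006 -0.      0.    ]
```

>>> {"op": "arm_command", "data": {"series": "0 -0.1611 -0.3345 0 0 0 1;0 -0.1611 -0.3345 0 0 0 1;0 -0.1611 -0.3345 0 0 0 1;0 -0.1611 -0.3345 0 0 0 1;0 -0.1611 -0.3345 0 0 0 1;0 -0.1611 -0.3345 0 0 0 1;0 -0.1611 -0.3345 0 0 0 1"}}

```text
clock: 20.57
position: [0.4973, 0.0067, 0.1895]
ee_rot: [0.473, 0.526, 0.473, -0.525]
contact_force: [0.9, 0.2, 0.5]
width: 0.0857
```

>>> {"op": "arm_command", "data": {"series": "0 -0.1611 -0.3345 0 0 0 1;0 -0.1611 -0.3345 0 0 0 1;0 -0.1611 -0.3345 0 0 0 1;0 -0.1611 -0.3345 0 0 0 1;0 -0.1611 -0.3345 0 0 0 1;0 -0.1611 -0.3345 0 0 0 1;0 -0.1611 -0.3345 0 0 0 1;0 0 0 0 0 0 1;0 0 0 0 0 0 1;0 0 0 0 0 0 1"}}

```text
clock: 21.4
position: [0.4103, 0.2496, 0.1894]
ee_rot: [-0.474, -0.525, -0.473, 0.525]
contact_force: [0.7, 0.3, 0.4]
width: 0.0851
```

Run:
```python
from h import *
im,T=snap("w6");print(T[:3,3])
c=proj("wrist",[.405,.297,.034],T)[0].astype(int);print(c)
for b in blobs(masks(im)["copper"],100): print(b.min(0),b.max(0))
crop("w6",c[0]-50,c[1]-50,c[0]+50,c[1]+50,4)
```

```text
[0.4103 0.2496 0.1894]
[269 142]
[253 123] [287 159]
```

View pics/w6_c.png

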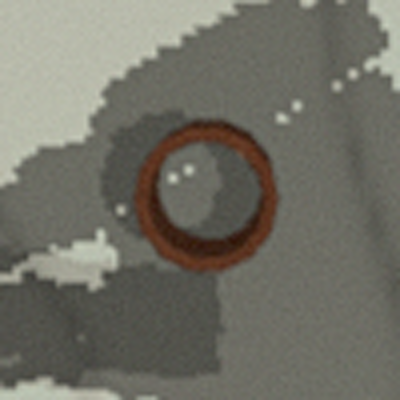

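Crop: the coupling's rim is a ring centred at (208,198), which is full-image pixel (271,141.5).

Run:
```python
from h import *
T=np.load("pics/w6.npy"); p=cast("wrist",[271,141.5],.034,T)[0]; print(p); go([p[0],p[1],.06],-6.05); print(cast("side",[195.6,162.9],.017))
```

```text
[0.4068 0.2975 0.034 ]
shift [ 1.2931 -0.088  -0.479 ] turn [ 0.0005  0.0002 -0.0001]
[[0.4038 0.2958 0.017 ]]
```

>>> {"op": "arm_command", "data": {"series": "0 -0.044 -0.24 0 0 0 1;0 -0.044 -0.24 0 0 0 1;0.4 0 0 0 0 0 1;0.4 0 0 0 0 0 1;0.3 0 0 0 0 0 1;0.2 0 0 0 0 0 1;0 0 0 0 0 0 1;0 0 0 0 0 0 1"}}

```text
clock: 22.12
position: [0.4068, 0.297, 0.0588]
ee_rot: [-0.473, -0.525, -0.473, 0.527]
contact_force: [-0.5, -0.1, -0.0]
width: 0.0851
```

Run:
```python
from h import *
go([.4068,.2975,.007],-6.05)
```

```text
shift [ 0.518   0.0006 -0.0061] turn [-0.0001  0.0005  0.0006]
```

>>> {"op": "arm_command", "data": {"series": "0.2 0 0 0 0 0 1;0.2 0 0 0 0 0 1;0.11 0 0 0 0 0 0.3;0 0 0 0 0 0 -0.3;0 0 0 0 0 0 -1;0 0 0 0 0 0 -1;0 0 0 0 0 0 -1;0 0 0 0 0 0 -1;0 0 0 0 0 0 -1;0 0 0 0 0 0 -1;0 0 0 0 0 0 -1", "squeeze": 40}}

```text
clock: 23.03
position: [0.408, 0.299, 0.0104]
ee_rot: [0.474, 0.527, 0.473, -0.524]
contact_force: [0.1, -1.6, 6.3]
width: 0.0309
```

Run:
```python
from h import *
go([.578,-.3184,.17],-6.05)
```

```text
shift [-1.5982  2.3334  5.9624] turn [ 0.0007 -0.0006 -0.0012]
```

>>> {"op": "arm_command", "data": {"series": "-0.2 0 0 0 0 0 -1;-0.4 0 0 0 0 0 -1;-0.4 0 0 0 0 0 -1;-0.4 0 0 0 0 0 -1;-0.2 0.1373 0.3507 0 0 0 -1;0 0.1373 0.3507 0 0 0 -1;0 0.1373 0.3507 0 0 0 -1;0 0.1373 0.3507 0 0 0 -1;0 0.1373 0.3507 0 0 0 -1;0 0.1373 0.3507 0 0 0 -1;0 0.1373 0.3507 0 0 0 -1;0 0.1373 0.3507 0 0 0 -1"}}

```text
clock: 24.03
position: [0.4868, 0.007, 0.1692]
ee_rot: [0.474, 0.526, 0.473, -0.525]
contact_force: [1.2, 1.0, -1.6]
width: 0.0315
```

>>> {"op": "arm_command", "data": {"series": "0 0.1373 0.3507 0 0 0 -1;0 0.1373 0.3507 0 0 0 -1;0 0.1373 0.3507 0 0 0 -1;0 0.1373 0.3507 0 0 0 -1;0 0.1373 0.3507 0 0 0 -1;0 0.1373 0.3507 0 0 0 -1;0 0.1373 0.3507 0 0 0 -1;0 0.1373 0.3507 0 0 0 -1;0 0.1373 0.3507 0 0 0 -1;0 0 0 0 0 0 -1;0 0 0 0 0 0 -1;0 0 0 0 0 0 -1"}}

```text
clock: 25.03
position: [0.5763, -0.3175, 0.1682]
ee_rot: [0.473, 0.526, 0.474, -0.525]
contact_force: [0.4, 0.4, -1.4]
width: 0.0311
```

Run:
```python
from h import *
im,T=snap("w7");print(pose()[:3,3],manip.get_state()["width"]);go([.578,-.3184,.04],-6.05)
```

```text
[ 0.5763 -0.3168  0.1683] 0.031328558543542766
shift [1.2833 0.0193 0.0153] turn [ 0.0007 -0.0003  0.0001]
```

View pics/w7.png

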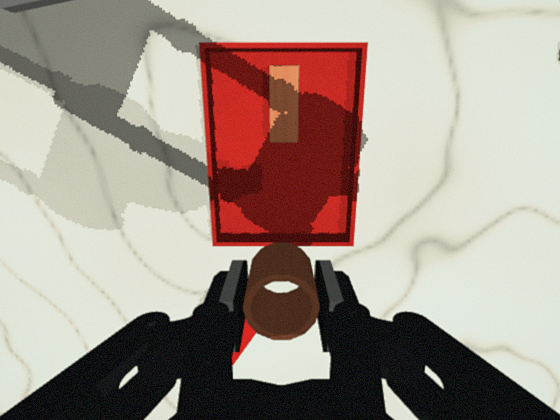

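The bar stands flat in the red tray at (285,104), and the coupling is held upright at (281,290). Lowering it.

>>> {"op": "arm_command", "data": {"series": "0.35 0.01 0.008 0 0 0 -1;0.4 0.01 0.007 0 0 0 -1;0.35 0 0 0 0 0 -1;0.2 0 0 0 0 0 -1;0.1 0 0 0 0 0 -1;0.07 0 0 0 0 0 -1;0.04 0 0 0 0 0 -1;0 0 0 0 0 0 -1;0 0 0 0 0 0 -1"}}

```text
clock: 25.83
position: [0.5796, -0.32, 0.0186]
ee_rot: [0.475, 0.525, 0.472, -0.525]
contact_force: [-0.3, 0.0, -1.1]
width: 0.0315
```

>>> {"op": "arm_command", "data": {"series": "0.02 0 0 0 0 0 -1;0.015 0 0 0 0 0 -1;0.005 0 0 0 0 0 -1;0 0 0 0 0 0 -1"}}

```text
clock: 26.17
position: [0.5793, -0.3202, 0.0144]
ee_rot: [0.474, 0.526, 0.473, -0.525]
contact_force: [0.3, 0.5, 5.4]
width: 0.0312
```

>>> {"op": "arm_command", "data": {"series": "0 0 0 0 0 0 -0.1;0 0 0 0 0 0 0.2;0 0 0 0 0 0 0.2;0 0 0 0 0 0 0.2;-0.2 0 0 0 0 0 0.2;-0.4 0 0 0 0 0 0.2;-0.4 0 0 0 0 0 1;-0.4 0 0 0 0 0 1;-0.45 0 0 0 0 0 1"}}

```text
clock: 26.92
position: [0.578, -0.3192, 0.1958]
ee_rot: [-0.473, -0.525, -0.474, 0.525]
contact_force: [0.2, -0.8, 0.6]
width: 0.0845
```

Run:
```python
from h import *
go([.41,-.2,.2],0); go([.41,-.2,.2],-6.05)
```

```text
shift [-0.0392 -1.7943 -1.0114] turn [-0.033  -0.0003  0.0004]
shift [-0.0392 -1.7943 -1.0114] turn [ 0.0006 -0.0002  0.0004]
```

>>> {"op": "arm_command", "data": {"series": "0 -0.299 -0.1686 0 0 0 1;0 -0.299 -0.1686 0 0 0 1;0 -0.299 -0.1686 0 0 0 1;0 -0.299 -0.1686 0 0 0 1;0 -0.299 -0.1686 0 0 0 1;0 -0.299 -0.1686 0 0 0 1;0 0 0 -0.033 0 0 1;0 0 0 0 0 0 1;0 0 0 0 0 0 1;0 0 0 0 0 0 1"}}

```text
clock: 27.75
position: [0.4116, -0.2012, 0.1949]
ee_rot: [0.5, 0.501, 0.499, -0.5]
contact_force: [0.1, -0.9, 0.1]
width: 0.0856
```

Run:
```python
from h import *
im,T=snap("w8");print(T[:3,3])
c=proj("wrist",[.412,-.131,.03],T)[0].astype(int);print(c)
crop("w8",c[0]-60,c[1]-60,c[0]+60,c[1]+60,5)
```

```text
[ 0.4116 -0.2012  0.1949]
[280 113]
```

View pics/w8_c.png

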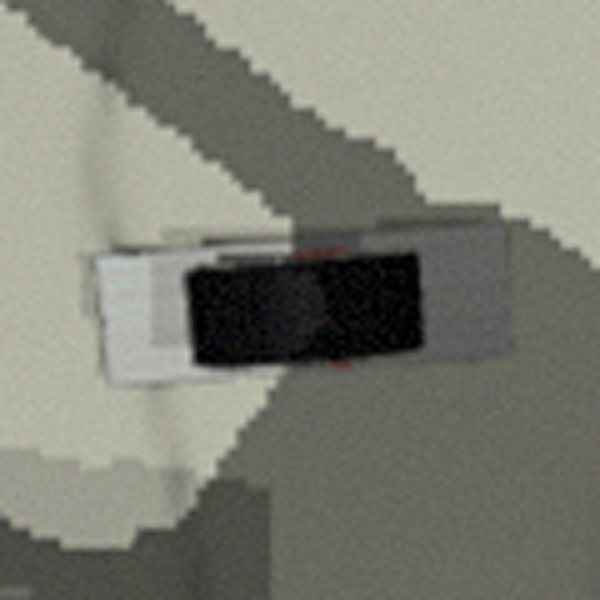

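Crop (origin (220,53), ×5): gauge base top corners (97,253),(512,225),(515,352),(110,383); housing (188,268),(418,253),(424,347),(197,365).

Run:
```python
from h import *
T=np.load("pics/w8.npy")
f=lambda c,z: cast("wrist",np.array(c,float)/5+[220,53],z,T)
P=f([(97,253),(512,225),(515,352),(110,383)],.014); print("base",P[:,:2].mean(0),rect(P))
for z in(.04,.055):
    P=f([(188,268),(418,253),(424,347),(197,365)],z); print("housing",P[:,:2].mean(0),rect(P))
go([.412,-.1305,.08],-86)
```

```text
base [ 0.4129 -0.1313] [ 412.9703 -131.3798   75.9964   23.233     3.7077]
housing [ 0.4126 -0.1315] [ 412.6255 -131.3129   39.0439   15.9448    4.2245]
housing [ 0.4126 -0.1311] [ 412.5806 -130.9185   37.0765   15.1413    4.2245]
shift [ 1.1468  0.0013 -0.7077] turn [ 0.4772 -0.0001 -0.0004]
```

>>> {"op": "arm_command", "data": {"series": "0 0.006 -0.35 0.0397 0 0 1;0 0 0 0 0 0 1"}}

```text
clock: 27.97
position: [0.4111, -0.1637, 0.1941]
ee_rot: [0.466, 0.531, 0.47, -0.529]
contact_force: [-1.6, 1.0, -0.1]
width: 0.0851
```

Run:
```python
from h import *
go([.4128,-.1313,.08],-86); print(manip.get_state()["qpos"])
```

```text
shift [ 1.1428 -0.0213 -0.319 ] turn [ 0.4382 -0.0007  0.0015]
[-0.539   0.1036  1.8262  0.0033  1.2154 -0.416 ]
```

>>> {"op": "arm_command", "data": {"series": "0 -0.021 -0.319 0 0 0 1;0.1 0 0 0.0398 0 0 1;0.1 0 0 0.0398 0 0 1;0.1 0 0 0.0398 0 0 1;0.1 0 0 0.0398 0 0 1;0.1 0 0 0.0398 0 0 1;0.1 0 0 0.0398 0 0 1;0.1 0 0 0.0398 0 0 1;0.1 0 0 0.0398 0 0 1;0.1 0 0 0.0398 0 0 1;0.1 0 0 0.0398 0 0 1;0.1 0 0 0.0398 0 0 1"}}

```text
clock: 28.97
position: [0.4139, -0.1357, 0.0839]
ee_rot: [0.025, 0.707, 0.025, -0.707]
contact_force: [-0.3, 0.2, 0.5]
width: 0.0855
```

>>> {"op": "arm_command", "data": {"series": "0 0 0 0 0 0 1;0 0 0 0 0 0 1"}}

```text
clock: 29.13
position: [0.4132, -0.1353, 0.0841]
ee_rot: [-0.028, -0.706, -0.028, 0.707]
contact_force: [0.4, 0.7, -0.6]
width: 0.0855
```

Run:
```python
from h import *
print(pose()[:3,3]);go([.4128,-.1313,.024],-86)
```

```text
[ 0.4132 -0.1353  0.0841]
shift [ 0.6014 -0.0397  0.0006] turn [0.0031 0.0004 0.0002]
```

>>> {"op": "arm_command", "data": {"series": "0.1 -0.04 0 0.003 0 0 1;0.2 0 0 0 0 0 1;0.2 0 0 0 0 0 1;0.1 0 0 0 0 0 1;0 0 0 0 0 0 1;0 0 0 0 0 0 1"}}

```text
clock: 29.63
position: [0.4132, -0.1313, 0.0248]
ee_rot: [0.024, 0.707, 0.024, -0.707]
contact_force: [-0.1, -0.1, 0.1]
width: 0.0856
```

Run:
```python
from h import *
print(pose()[:3,3]);go([.4128,-.1313,.024],-86)
```

```text
[ 0.4132 -0.1313  0.0248]
shift [ 0.0084 -0.0004  0.0039] turn [-0.0003 -0.     -0.    ]
```

>>> {"op": "arm_command", "data": {"series": "0 0 0.004 0 0 0 0;0 0 0 0 0 0 -0.3;0 0 0 0 0 0 -0.5;0 0 0 0 0 0 -1;0 0 0 0 0 0 -1;0 0 0 0 0 0 -1;0 0 0 0 0 0 -1;0 0 0 0 0 0 -1;0 0 0 0 0 0 -1", "squeeze": 30}}

```text
clock: 30.38
position: [0.4125, -0.1312, 0.025]
ee_rot: [0.024, 0.707, 0.024, -0.706]
contact_force: [-0.3, -0.8, 5.2]
width: 0.0155
```

>>> {"op": "arm_command", "data": {"series": "0 0 0 0 0 0 -1;0 0 0 0 0 0 -1;-0.05 0 0 0 0 0 -1;-0.2 0 0 0 0 0 -1;-0.3 0 0 0 0 0 -1;-0.3 0 0 0 0 0 -1;-0.3 0 0 0 0 0 -1;0 0 0 0 0 0 -1", "squeeze": 70}}

```text
clock: 31.05
position: [0.4156, -0.1326, 0.1446]
ee_rot: [0.026, 0.71, 0.022, -0.703]
contact_force: [1.5, -1.1, -1.0]
width: 0.0155
```

Run:
```python
from h import *
print(pose()[:3,3],manip.get_state()["width"]);go([.604,.0087,.14],-89.1)
```

```text
[ 0.4156 -0.1326  0.1446] 0.015455866288876277
shift [ 0.0576 -1.2832 -1.9744] turn [ 0.0164 -0.003  -0.0016]
```

>>> {"op": "arm_command", "data": {"series": "0 -0.1833 -0.282 0 0 0 -1;0 -0.1833 -0.282 0 0 0 -1;0 -0.1833 -0.282 0 0 0 -1;0 -0.1833 -0.282 0 0 0 -1;0 -0.1833 -0.282 0 0 0 -1;0 -0.1833 -0.282 0 0 0 -1;0 -0.1833 -0.282 0 0 0 -1;0 0 0 0.0164 0 0 -1;0 0 0 0 0 0 -1;0 0 0 0 0 0 -1;0 0 0 0 0 0 -1"}}

```text
clock: 31.97
position: [0.5991, 0.0099, 0.1387]
ee_rot: [-0.006, -0.706, -0.006, 0.708]
contact_force: [0.3, -0.5, -2.0]
width: 0.0152
```

Run:
```python
from h import *
im,T=snap("w9"); print(T[:3,3],manip.get_state()["width"]);go([.604,.0087,.10],-89.1)
for b in blobs(masks(im)["yellow"],500): print(b.min(0),b.max(0),rect(cast("wrist",b,.022,T)))
```

```text
[0.5991 0.0099 0.1387] 0.015169459516295445
shift [ 0.3906  0.0109 -0.0484] turn [-0.0001  0.0006 -0.    ]
[170 118] [395 273] [603.1637   8.8536 168.9447 128.3934 -89.1305]
```

View pics/w9.png

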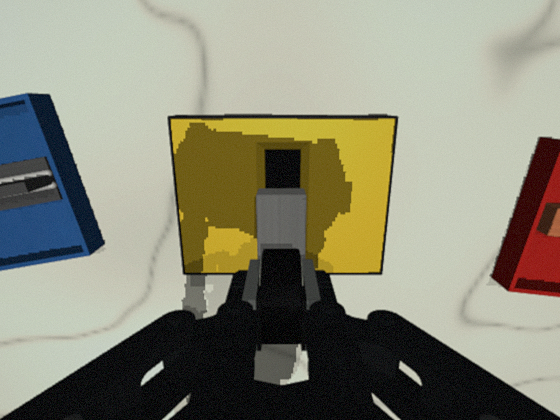

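Gauge is held level over the case at (281,240), with the slot at (283,170) in line. The case re-measures at (0.603,0.009).

>>> {"op": "arm_command", "data": {"series": "0.2 0.005 -0.023 0 0 0 -1;0.3 0.006 -0.023 0 0 0 -1;0.2 0 0 0 0 0 -1;0.1 0 0 0 0 0 -1;0 0 0 0 0 0 -1;0 0 0 0 0 0 -1;0 0 0 0 0 0 -1"}}

```text
clock: 32.6
position: [0.6062, 0.0088, 0.0611]
ee_rot: [0.006, 0.708, 0.005, -0.706]
contact_force: [0.8, 0.1, -1.8]
width: 0.0151
```

Run:
```python
from h import *
print(pose()[:3,3]);go([.6036,.0087,.045],-89.1)
```

```text
[0.6062 0.0088 0.0611]
shift [0.1613 0.0008 0.0266] turn [-0.0001 -0.0009 -0.0001]
```

>>> {"op": "arm_command", "data": {"series": "0.05 0 0.026 0 0 0 -1;0.06 0 0 0 0 0 -1;0.05 0 0 0 0 0 -1;0 0 0 0 0 0 -1;0 0 0 0 0 0 -1"}}

```text
clock: 33.02
position: [0.6023, 0.0093, 0.0433]
ee_rot: [-0.006, -0.707, -0.006, 0.707]
contact_force: [0.0, -0.2, -0.9]
width: 0.0153
```

Run:
```python
from h import *
print(pose()[:3,3],manip.get_state()["contact_force"]);go([.6036,.0087,.038],-89.1)
```

```text
[0.6023 0.0093 0.0433] [ 0.0448 -0.1809 -0.8925]
shift [ 0.0527  0.006  -0.0132] turn [0.     0.0002 0.    ]
```

>>> {"op": "arm_command", "data": {"series": "0.02 0.004 -0.008 0 0 0 -1;0.02 0 0 0 0 0 -1;0.02 0 0 0 0 0 -1;0 0 0 0 0 0 -1"}}

```text
clock: 33.35
position: [0.6041, 0.0088, 0.0379]
ee_rot: [0.005, 0.708, 0.005, -0.707]
contact_force: [1.1, 0.6, -0.4]
width: 0.0152
```

>>> {"op": "arm_command", "data": {"series": "0.02 0 0 0 0 0 -1;0.01 0 0 0 0 0 -1;0 0 0 0 0 0 -1"}}

```text
clock: 33.6
position: [0.604, 0.0088, 0.0344]
ee_rot: [0.005, 0.708, 0.005, -0.707]
contact_force: [2.2, -0.9, -2.3]
width: 0.0153
```

>>> {"op": "arm_command", "data": {"series": "0.02 0 0 0 0 0 -1;0 0 0 0 0 0 -1;0 0 0 0 0 0 -1"}}

```text
clock: 33.85
position: [0.6035, 0.0088, 0.0322]
ee_rot: [0.005, 0.707, 0.005, -0.707]
contact_force: [2.6, 0.2, -3.1]
width: 0.0152
```

>>> {"op": "arm_command", "data": {"series": "0.01 0 -0.005 0 0 0 -1;0 0 0 0 0 0 -1;0 0 0 0 0 0 -1"}}

```text
clock: 34.1
position: [0.6035, 0.0088, 0.0312]
ee_rot: [-0.005, -0.707, -0.006, 0.707]
contact_force: [0.7, -0.0, -2.9]
width: 0.0154
```

Run:
```python
from h import *
s=manip.get_state();print(s["position"],s["contact_force"],s["moment"])
im,T=snap("w10")
s2=get_image("side"); c=s2[140:250,255:375]; cv2.imwrite("pics/m10.png",np.hstack([cv2.resize(im[150:420,130:430],(420,378)),cv2.resize(c,(412,378),interpolation=cv2.INTER_CUBIC)])[:,:,::-1])
```

```text
[0.6035 0.0088 0.0312] [ 0.6595 -0.0006 -2.8724] [ 0.0699 -0.2406 -0.0219]
```

View pics/m10.png

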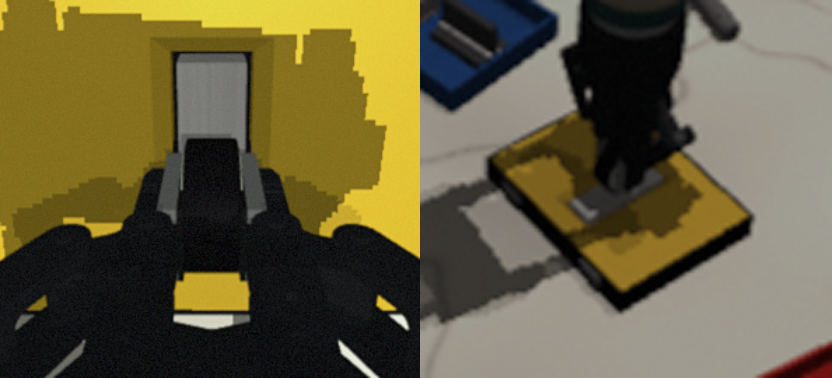

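Gauge base sits centred in the slot mouth with an even gap left and right, at about (210,100) in the left half. There's no push force yet, so I'll keep pressing in small steps.

>>> {"op": "arm_command", "data": {"series": "0.01 0 0 0 0 0 -1;0 0 0 0 0 0 -1"}}

```text
clock: 34.37
position: [0.6035, 0.0088, 0.0311]
ee_rot: [-0.006, -0.707, -0.006, 0.707]
contact_force: [-1.5, 0.9, 1.9]
width: 0.0148
```

>>> {"op": "arm_command", "data": {"series": "0.01 0 0 0 0 0 -1;0 0 0 0 0 0 -1"}}

```text
clock: 34.53
position: [0.6035, 0.0088, 0.0311]
ee_rot: [-0.006, -0.707, -0.005, 0.707]
contact_force: [-3.8, -0.8, 8.2]
width: 0.015
```

>>> {"op": "arm_command", "data": {"series": "0.01 0 0 0 0 0 -1;0 0 0 0 0 0 -1"}}

```text
clock: 34.7
position: [0.6035, 0.0088, 0.0311]
ee_rot: [0.006, 0.707, 0.005, -0.707]
contact_force: [-3.6, -0.5, 13.9]
width: 0.0149
```

>>> {"op": "arm_command", "data": {"series": "-0.01 0 0 0 0 0 -1;-0.01 0 0 0 0 0 -1;0 0 0 0 0 0 -0.5;0 0 0 0 0 0 0;0 0 0 0 0 0 0;0 0 0 0 0 0 0;-0.1 0 0 0 0 0 0;-0.3 0 0 0 0 0 0;-0.4 0 0 0 0 0 0.3;-0.4 0 0 0 0 0 1;-0.3 0 0 0 0 0 1;0 0 0 0 0 0 1"}}

```text
clock: 35.7
position: [0.6083, 0.0085, 0.1891]
ee_rot: [0.006, 0.712, 0.005, -0.702]
contact_force: [1.3, 0.6, 0.5]
width: 0.0851
```

Run:
```python
from h import *
im,T=snap("w11"); print(T[:3,3]); go([.53,.0087,.2],-89.1)
s2=get_image("side"); c=s2[140:250,255:375]; cv2.imwrite("pics/m11.png",np.hstack([cv2.resize(im[120:420,130:430],(400,400)),cv2.resize(c,(400,400),interpolation=cv2.INTER_CUBIC)])[:,:,::-1])
```

```text
[0.6083 0.0085 0.1891]
shift [-0.1503 -0.013   0.7642] turn [-0.     -0.0031 -0.0004]
```

View pics/m11.png

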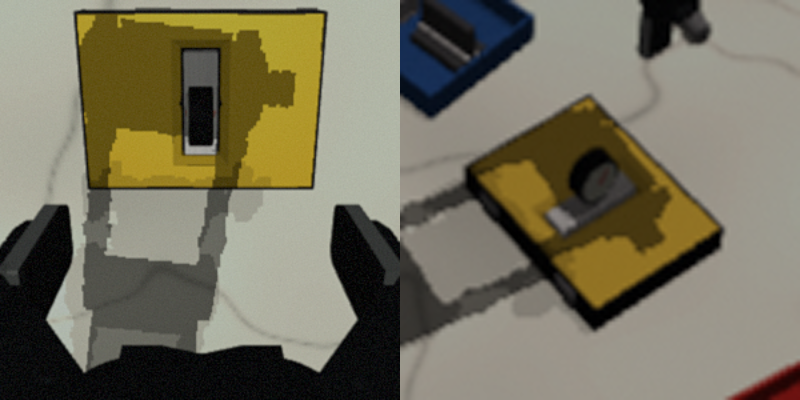

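Gauge stands upright in the slot, centred at about (200,100) in the left half. To confirm it's fully home, I'll touch its top with shut fingers: 0.066 m is home, 0.074 m is on the nubs.

Run:
```python
from h import *
go([.6035,.0087,.09],-89.1)
```

```text
shift [ 0.9296 -0.0004  0.0167] turn [-0.     -0.0014 -0.0002]
```

>>> {"op": "arm_command", "data": {"series": "0 0 0.01 0 0 0 -1;0 0 0 0 0 0 -1;0 0 0 0 0 0 -1;0 0 0 0 0 0 -1;0 0 0 0 0 0 -1;0 0 0 0 0 0 -1;0.3 0 0 0 0 0 -1;0.3 0 0 0 0 0 -1;0.2 0 0 0 0 0 -1;0.1 0 0 0 0 0 -1;0 0 0 0 0 0 -1;0 0 0 0 0 0 -1", "squeeze": 40}}

```text
clock: 36.8
position: [0.6033, 0.0088, 0.0908]
ee_rot: [0.006, 0.707, 0.006, -0.707]
contact_force: [0.6, 0.1, 1.0]
width: 0.0002
```

Run:
```python
from h import *
s=manip.get_state(); print(s["position"],s["contact_force"],s["width"]); go([.6035,.0087,.076],-89.1)
```

```text
[0.6033 0.0088 0.0908] [0.6401 0.0837 0.9508] 0.0001808718884237105
shift [ 0.1477  0.0006 -0.0024] turn [-0. -0. -0.]
```

>>> {"op": "arm_command", "data": {"series": "0.1 0 0 0 0 0 -1;0.06 0 0 0 0 0 -1;0.03 0 0 0 0 0 -1;0.02 0 0 0 0 0 -1;0 0 0 0 0 0 -1"}}

```text
clock: 37.22
position: [0.6027, 0.0088, 0.0694]
ee_rot: [-0.005, -0.707, -0.006, 0.707]
contact_force: [0.3, 0.1, -0.9]
width: 0.0002
```

>>> {"op": "arm_command", "data": {"series": "0.02 0 0 0 0 0 -1;0 0 0 0 0 0 -1"}}

```text
clock: 37.38
position: [0.6029, 0.0088, 0.0676]
ee_rot: [0.006, 0.707, 0.005, -0.707]
contact_force: [-0.1, 0.7, -0.9]
width: -0.0002
```

>>> {"op": "arm_command", "data": {"series": "0.015 0 0 0 0 0 -1;0 0 0 0 0 0 -1"}}

```text
clock: 37.55
position: [0.6032, 0.0088, 0.0663]
ee_rot: [0.006, 0.707, 0.005, -0.707]
contact_force: [-0.1, 0.4, 0.9]
width: 0.0002
```

Already below the "on nubs" height without contact; it touches right at 0.066. One light press to finish, then retreat.

>>> {"op": "arm_command", "data": {"series": "0.01 0 0 0 0 0 -1;0 0 0 0 0 0 -1;0.01 0 0 0 0 0 -1;0 0 0 0 0 0 -1"}}

```text
clock: 37.88
position: [0.6033, 0.0088, 0.0659]
ee_rot: [0.006, 0.708, 0.005, -0.707]
contact_force: [-1.7, 0.7, 10.2]
width: 0.0
```

>>> {"op": "arm_command", "data": {"series": "-0.1 0 0 0 0 0 -1;-0.3 0 0 0 0 0 -1;-0.4 0 0 0 0 0 -1;-0.4 0 0 0 0 0 -1;-0.4 0 0 0 0 0 1;-0.3 0 0.3 0 0 0 1;0 0 0.4 0 0 0 1;0 0 0.4 0 0 0 1;0 0 0.4 0 0 0 1;0 0 0.4 0 0 0 1;0 0 0.3 0 0 0 1;0 0 0 0 0 0 1"}}

```text
clock: 38.88
position: [0.3767, 0.0061, 0.2536]
ee_rot: [-0.005, -0.706, -0.006, 0.709]
contact_force: [-0.1, 0.1, 0.3]
width: 0.0851
```

Run:
```python
from h import *
print(manip.get_state()["position"])
a=get_image("scene")[150:310,100:420]; b=get_image("side")[90:390,180:440]
cv2.imwrite("pics/f.png",np.hstack([cv2.resize(a,None,fx=1.5,fy=1.5,interpolation=cv2.INTER_CUBIC)[:240],cv2.resize(b,(208,240))])[:,:,::-1])
cv2.imwrite("pics/f.png",np.vstack([cv2.resize(a,(560,280),interpolation=cv2.INTER_CUBIC),cv2.resize(b[20:180],(560,320),interpolation=cv2.INTER_CUBIC)])[:,:,::-1])
```

```text
[0.3767 0.0061 0.2536]
```

View pics/f.png

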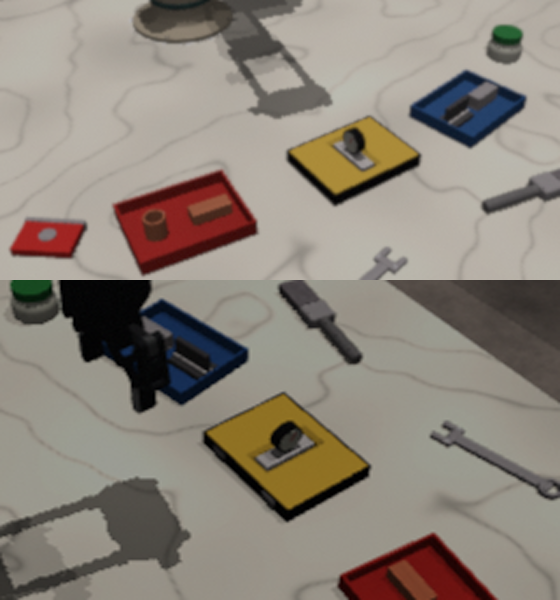

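The scene shows the coupling (154,225) and bar (210,208) standing in the red tray. The coupon (460,105) and tube (484,93) are in the blue tray, and the gauge is upright in its slot (353,145). Magnet and tin are in place, and the gripper is clear.

```bash
python3 -c "
from rig import ticket
print(ticket.sign_off())"
```

```text
the job is handed in; nothing more can be done
None
```

The bench is cleared and the job is handed in at about 39 s of the 136 s allowed. I placed the pieces in this order: tube and T coupon in the blue tray, bar and coupling in the red tray, then the gauge in the case slot.

- **Trays:** the last pictures show all four pieces standing separately in the right trays, the same way up as before. The tin and magnet look undisturbed, and the gripper is open and clear.
- **Gauge:** it stopped rigidly 8 mm below the height where its weight would rest on the nubs. I then touched the housing top with shut fingers: contact came at 0.066 m, the height expected when fully home, and it did not move under a 10 N push.
- **One thing I did not see:** the readings between steps never showed the nubs resisting, so I rely on the two height checks that it is home.
- **Small disagreement:** the fixed cameras and the wrist camera differed by about 3–4 mm on the case position. I used the wrist values throughout, and the gauge fit confirmed them.

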